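Snap the knob onto the coffee canister's lid

TASK

One of the two aluminium canisters on the glass shelf has lost its lid knob and shows a bare steel stud. Take the black knob out of the wooden spoon tray, press it straight down onto that stud past the click until it sits fully home on the steel collar, and keep pressing it down firmly: the job ends with the robot still pushing on the seated knob, not letting go. Keep that canister standing in its place, and leave the stacked mugs and the other canister where they are.

Things in the scene. Friction and masses are not known exactly. Their poses are not given: they have to be found in the camera images.
- cap_center (a point): Centre (half-way up) of the loose black plastic lid knob: an upright cylinder 40 mm in diameter, 36 mm tall, 40 to 65 g, standing mouth down on the tray's floor. Its z axis points up out of its closed top (8 mm thick). The mouth below is a round hole 24 mm across through a 4 mm thick lip, widening to 32 mm behind the lip, 28 mm deep in all.
- cap_mouth (a point): Centre of the same knob's mouth, in the plane of its flat underside, 18 mm below its centre.
- seat (a point): Centre of the flat top face of the steel collar on the lid of the canister without a knob, z up; the knob's underside must come to rest on it. From it rises the stud: a steel post 19 mm thick, tapering above 16 mm height to a blunt tip 24 mm high, with four sprung steel balls around it that stand out to 29 mm across, centred 11 mm high.
- collar: The same collar, 48 mm across, 3 mm high; origin under it, 3 mm below the seat. As the knob comes down its lip meets the balls with its underside 17 mm above the seat; it takes 10 to 15 N to push it past; by 9 mm the force has dropped to nothing (the click) and the balls draw it down; the last 4 mm to the collar are free. A seated knob stays on by itself with about 1 mm of play.
- canister_center (a point): Centre (half-way up the body) of the canister with the bare stud: a loose closed aluminium can standing on the shelf, 90 mm in diameter (lid 93 mm), 110 mm tall to the top of its lid, 0.5 to 0.8 kg, z up. This point is 58 mm below the seat.
- canister2_center (a point): Centre (half-way up the body) of the other, complete canister: same size, with a knob like the loose one already on, in all 149 mm tall. Not to be disturbed.
- tray: Wooden spoon tray, fixed, 250 mm (its x) by 180 mm (its y), walls 20 mm high and 6 mm thick, origin at the centre of its underside, z up, floor 6 mm above it. The knob stands in its +y half; two spoons lie along x in its -y half, so fingers placed to either side of the knob along the tray's x have free room.
- mugs_center (a point): Centre of a stack of two white enamel mugs (80 mm wide, the stack 151 mm tall) at the back of the shelf. Not to be disturbed.
Things that resemble listed ones, but are neither listed nor needed, are in the scene too. Of the things like the part that bears cap_center, leave any that is purple, red or turquoise; of the rest the smaller one is meant.

How it is judged:
On the way, in this order (a step that is already met when the one before it is completed fails the run):
1. the knob is lifted out of the tray (z of cap_mouth in the frame of tray above 0.04 m), for 0.1 s.
2. the knob is snapped home on the stud (horizontal distance between cap_mouth and seat below 0.004 m and z of cap_mouth in the frame of seat below 0.0025 m and angle between cap_mouth's own z axis and vertical below 0.12 rad), for 0.2 s.
At the end, for the whole second after the job is handed in: The knob's underside rests on the collar (within 2.5 mm of it, within 4 mm of centre, upright within 0.12 rad) and the robot is still pressing it onto the collar with more than 5 N through the last second; the canister stands upright (0.06 rad) within 50 mm of where it stood (all of step 2 and contact force between cap and collar above 5 N and angle between canister_center's own z axis and vertical below 0.06 rad and distance of canister_center from where it was at the start of the episode below 0.05 m); the arm keeps its last pose, push and grip.
It fails at once if the canister with the stud is tipped or shoved away (angle between canister_center's own z axis and vertical above 0.3 rad or distance of canister_center from where it was at the start of the episode above 0.06 m).
It fails at once if the other canister is moved (distance of canister2_center from where it was at the start of the episode above 0.03 m).
It fails at once if the mugs are moved (distance of mugs_center from where it was at the start of the episode above 0.03 m).
It also fails if it takes over 48 s, if anything falls off the work surface, if the arm or the gripper's body presses on something with over 40 N, if the wrist force passes 120 N, or if a joint passes its speed limit or range.

ROBOT

A 6-joint arm with a two-finger parallel gripper is mounted at the origin on the work surface. World frame = base frame: x ahead of the robot, y to its left, z up, the work surface at z = 0. Lengths are in m, angles in rad, forces in N, time in s.
With the tool pointing down it reaches from about 0.35 to 0.975 m from the base axis. Payload 17.4 kg.
Tool frame: the origin (TCP) lies at the very end of the fingers, on their centre line; the grasp point (between the pads) lies 19 mm behind it (arm.pinch_z is the distance from the TCP to the grasp point, in m); z points along the fingers, y is the direction in which the jaws open and shut (so a half turn about z gives the same grasp; the last joint's range is limited). The gripper opens to 85 mm and grips with 20 to 120 N. Pads are 22 mm wide; open, the fingers measure 114 mm over their backs; the gripper's body (76 mm by 85 mm) begins 54 mm behind the grasp point. The pads swing forward as they close: fully open they stand 13 mm farther back than shut.
Start: joints at [-1.146, 0.116, 1.442, -0, 1.584, -0.038], TCP at [0.301, -0.604, 0.231] pointing down, gripper open.
Joint ranges: [-2.83, 2.83], [-0.83, 2.19], [0.07, 2.5], [-1.14, 4.28], [0.01, 3], [-2.97, 2.97]. Speed limits (rad/s): [1.89, 1.89, 2.22, 3.14, 3.14, 3.14].

INTERFACE

Orientations are given as a unit quaternion [w, x, y, z].
In Python, from station import arm gives the robot as it stands. The module is installed in compiled form; this text tells all that it offers.
- The arm moves only by the tool send_rows, never from a script. Its argument "deltas" is a list of rows, each an object of numbers: "tx", "ty", "tz": the shift along the tool's x, y, z scaled (see below); "ax", "ay", "az": the turn, a rotation vector about the tool's x, y, z scaled (see below); "claw": the finger opening in mm, from 0 to 85.4. In form: [{"tx": .., "ty": .., "tz": .., "ax": .., "ay": .., "az": .., "claw": ..}, ...]. A call has 1 to 8 rows; each row is the pose to reach, as a shift and turn from the pose commanded when the call began, along the tool's axes at that moment; what a row does not reach only later rows make up. The controller multiplies each number of a shift by 0.2 m and each number of a turn by 0.5 rad. A row lasts 1/12 s, in which the tool goes at most 41.7 mm and 7.16 degrees, less where a joint would pass 70% of its speed; a pose out of reach is approached as far as the arm can. A call with a number of a shift or a turn outside -1 to 1 is refused whole. A call with a gripper value outside its range is refused whole. The fingers move at their own pace and stop on an object; "newtons" is the grip in N (left out, the last holds). Time passes only in rows, so rows that repeat a pose let the fingers close. It gives the time, the measured TCP pose, the force and the opening at its end, in the units of the state.
- arm.state(): the state, without advancing time (a new reading comes with each control period).
- arm.capture(name): name is "scene" or "top" or "wrist"; returns the picture (384x512x3 uint8, red, green, blue); there is no depth.
- arm.calibration(name): a dict with "mtx" (3x3 intrinsics, pixels), "eye" and "orientation" of the camera in the world. Camera axes: x right, y up, looking along -z (the intrinsics and any distortion apply to the point x, -y, -z); pixel columns grow to the right and rows downward; lengths in m; the calibration is good to about 2 mm. The wrist camera is an equidistant fisheye: a pixel r from the principal point sees the ray r / f radians off the axis. A picture is of the moment at which its call begins: read the wrist's pose just before it. calibration takes no time and is no camera call; for the wrist camera it gives the pose at the moment of the call.
- arm.hand_in(): hands the job in, once; it reports no verdict.
Trained networks look in the newest picture that a camera, given by its name, has taken for a name from the list of things; names that differ only in an ending like _2 or _b are one class to them, and where a whole thing is asked for, a point or a joint stands for the part that bears it (a point fixed in the world has none). Each returns a list of dicts, best first, with "confidence" (0 to 1); they miss things now and then, are a little off and sometimes report something else, mostly with a low value. They report only what shows in the picture. A call takes as long as a camera call. They do not tell look-alikes from the thing itself.
- arm.boxes_of(camera, label): "position" ([column, row] in pixels, amid what is visible of it).
- arm.regions_of(camera, label): "mask" (384x512 bool, what is visible of it) and "position" ([column, row] in pixels, amid what is visible of it).
The state is a dict: "clock": time; "joints": joint angles; "qd": joint speeds; "effort": joint torques, N m; "tcp_pos": TCP position; "eef_rot": TCP orientation; "ft_force": force on the tool from outside, world axes, zero at the start; "moment": the same for the moment, N m; "width": finger opening in m.
Only numpy, scipy, OpenCV 4.12 (cv2) and the standard library are available. Lean on these libraries where they do the work, as an engineer would, in place of code of your own. Each camera call takes 0.05 s, during which the arm holds its last target. There are 200 camera calls.

## Working session

There is one attempt and no reset: what is moved stays moved. The work goes in short steps, Python scripts to look and compute and a tool call to move; the robot and the scene stay as the last step left them, time stands still between calls to the robot, and variables do not carry over. Pictures are saved under pics/ and viewed, about 8 in all and at most 12, crops included, and the job is handed in when it is done.

Besides the shell and the picture viewer there is one more tool, called by a JSON object that holds its "name" and its "arguments", one argument or row to a line. send_rows: Moves the arm, as the interface text tells. Shifts and turns lie within -1 to 1; 1 stands for 0.2 m of shift or 0.5 rad of turn. Its arguments: {"type":"object","properties":{"deltas":{"type":"array"},"newtons":{"type":"number"}},"required":["deltas"]}

```bash
mkdir -p pics; cat > h.py <<'E'
import numpy as np, cv2
from scipy.spatial.transform import Rotation as R
from station import arm
def q2R(q): return R.from_quat([q[1],q[2],q[3],q[0]]).as_matrix()
def ray(cal,px,fish=False):
    K=np.array(cal['mtx']); x=(px[0]-K[0,2])/K[0,0]; y=(px[1]-K[1,2])/K[1,1]
    if fish:
        r=np.hypot(x,y); s=np.sin(r)/r if r>1e-9 else 1; d=np.array([x*s,-y*s,-np.cos(r)])
    else: d=np.array([x,-y,-1.])
    d=q2R(cal['orientation'])@d
    return np.array(cal['eye']),d/np.linalg.norm(d)
def atz(cal,px,z,fish=False):
    e,d=ray(cal,px,fish); return e+d*(z-e[2])/d[2]
def tri(rays):
    A=sum(np.eye(3)-np.outer(d,d) for e,d in rays); b=sum((np.eye(3)-np.outer(d,d))@e for e,d in rays)
    p=np.linalg.solve(A,b); return p,[np.linalg.norm((np.eye(3)-np.outer(d,d))@(p-e)) for e,d in rays]
def proj(cal,P,fish=False):
    K=np.array(cal['mtx']); c=q2R(cal['orientation']).T@(np.array(P)-np.array(cal['eye'])); v=np.array([c[0],-c[1],-c[2]])
    if fish:
        h=np.hypot(v[0],v[1]); t=np.arctan2(h,v[2]); m=t*v[:2]/max(h,1e-9)
    else: m=v[:2]/v[2]
    return np.array([K[0,0]*m[0]+K[0,2],K[1,1]*m[1]+K[1,2]])
def save(n,im): cv2.imwrite('pics/'+n+'.png',cv2.cvtColor(im,cv2.COLOR_RGB2BGR))
E
cat > a.py <<'E'
from h import *
ims=[]
for c in ['scene','top']:
    im=arm.capture(c); ims.append(im); save(c,im); np.save(c,im)
    cal=arm.calibration(c); print(c,np.round(cal['eye'],3),np.round(cal['mtx'],1).tolist())
    for l in ['cap_center','collar','canister_center','tray','mugs_center']:
        for d in arm.boxes_of(c,l): print(l,np.round(d['position'],1),round(d['confidence'],2))
st=arm.state(); print(st['eef_rot'],st['ft_force'],arm.pinch_z)
save('both',cv2.resize(np.vstack(ims),(448,672))[:600] if 0 else cv2.resize(np.hstack(ims),(800,300)))
E
python3 a.py
```

```text
scene [ 0.883 -0.37   1.022] [[381.5, 0.0, 261.2], [0.0, 381.5, 189.8], [0.0, 0.0, 1.0]]
cap_center [221.7 165.8] 0.74
cap_center [164.8 215.3] 0.63
cap_center [241.5 242.2] 0.56
cap_center [191.1 200.3] 0.55
cap_center [123.9 246.2] 0.54
collar [284.3 173.9] 0.57
canister_center [308.7 121.6] 0.68
mugs_center [264.9 312. ] 0.86
top [0.323 0.019 1.185] [[447.9, 0.0, 263.1], [0.0, 447.9, 199.0], [0.0, 0.0, 1.0]]
cap_center [246.8 278.2] 0.84
cap_center [336.1 293.1] 0.65
cap_center [396.1 296.2] 0.57
cap_center [306.6 283. ] 0.54
cap_center [320.1 185.9] 0.5
collar [141.3 215.5] 0.71
canister_center [142.6 216.4] 0.98
tray [337.7 201. ] 0.59
mugs_center [360.7 109.6] 0.95
[-7.89175012e-06  9.73348926e-01  2.29329169e-01  1.55771277e-07] [ 0.39353244 -0.17245934  0.22573424] 0.0187
```

View pics/scene.png

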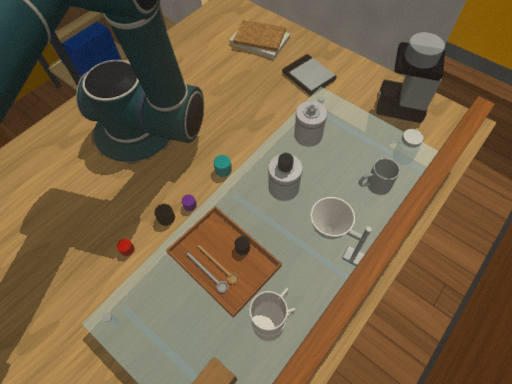

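View pics/top.png

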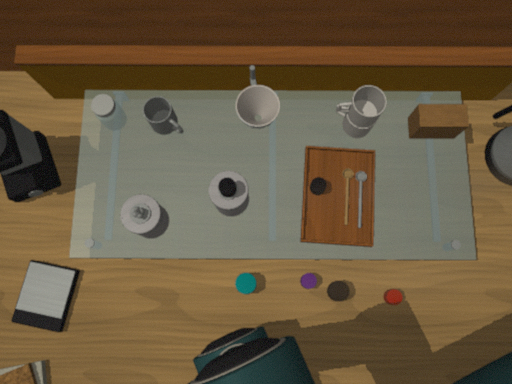

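The candidates for the knob, in top-view pixels, are:
- black in the tray (318,186)
- larger black on the table (338,291)
- turquoise (246,283)
- purple (309,281)
- red (394,297)
- the knob already on the other canister (228,187)

The task says to leave the coloured ones, and the smaller of the two black ones is the one in the tray. The bare stud is at about (141,213) in top and (311,113) in scene. Next I'll triangulate and check with a close crop.

```bash
cat > b.py <<'E'
from h import *
T=np.load('top.npy');S=np.load('scene.npy');ct=arm.calibration('top');cs=arm.calibration('scene')
def f(im,x,y,h=26): return cv2.resize(im[y-h:y+h,x-h:x+h],(390,290) if 0 else (300,300),interpolation=cv2.INTER_CUBIC)
save('crop',np.vstack([np.hstack([f(T,318,186),f(T,141,214)]),np.hstack([f(S,242,244),f(S,311,120)])]))
for n,a,b in [('cap',(320.1,185.9),(241.5,243.5)),('studcan',(141.5,214),(311,108)),('can2knob',(228,187),(286,161)),('mugs',(366,106),(266,312)),('table cap',(338,291),(164.8,215))]:
    p,e=tri([ray(ct,a),ray(cs,b)]); print(n,p.round(4),np.round(e,4))
E
python3 b.py
```

```text
cap [ 0.5933 -0.1172  0.0994] [0.0023 0.0023]
studcan [0.5045 0.3002 0.1893] [0.0035 0.0035]
can2knob [0.5649 0.1039 0.1989] [0.0019 0.0019]
mugs [ 0.766  -0.2235  0.1864] [0.0023 0.0023]
table cap [ 0.3364 -0.168   0.0225] [0.0006 0.0006]
```

View pics/crop.png

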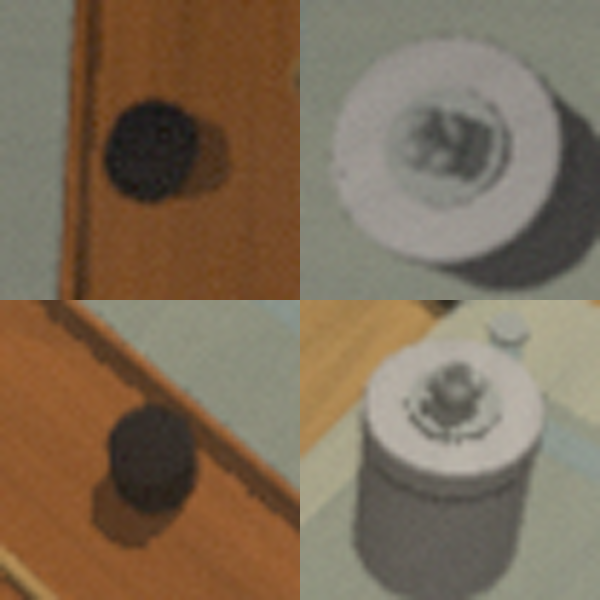

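```bash
cat > d.py <<'E'
from h import *
import sys
def delta(goal,jaw=0.0,pos=None,rot=None):
    st=arm.state(); p=np.array(st['tcp_pos']); M=q2R(st['eef_rot'])
    G=np.column_stack([[0,-1,0],[1,0,0],[0,0,-1.]]); G[:,1]=[np.cos(jaw),np.sin(jaw),0]; G[:,0]=np.cross(G[:,1],G[:,2])
    print('clk',st['clock'],'p',p.round(4),'w',st['width'],'F',np.round(st['ft_force'],2),'j',np.round(st['joints'],2)); 
    print('shift',(M.T@(np.array(goal)-p)/0.2).round(3),'turn',(R.from_matrix(M.T@G).as_rotvec()/0.5).round(3))
if __name__=='__main__': delta([float(x) for x in sys.argv[1:4]],*[float(x) for x in sys.argv[4:5]])
E
python3 d.py 0.592 -0.117 0.22; python3 - <<'E'
from h import *
ct=arm.calibration('top');cs=arm.calibration('scene')
for n,a,b in [('cap',(318.2,186.2),(242.5,245.4)),('collar',(140.8,213.7),(311.7,112.3)),('c2',(228,187),(286,161))]:
    p,e=tri([ray(ct,a),ray(cs,b)]); print(n,p.round(4),np.round(e,4))
for z in (.068,.178): print(atz(ct,(318.2,186.2),z+.03),atz(ct,(140.7,213.8),z))
E
```

```text
clk 0.6 p [ 0.3013 -0.604   0.2313] w 0.08526425615468601 F [ 0.39 -0.17  0.23] j [-1.15  0.12  1.44  0.    1.58 -0.04]
shift [ 2.388 -1.53   0.057] turn [-0.    -0.    -2.216]
cap [ 0.5952 -0.115   0.0859] [0.0012 0.0012]
collar [0.5076 0.306  0.1692] [0.0017 0.0017]
c2 [0.5649 0.1039 0.1989] [0.0019 0.0019]
[ 0.59149508 -0.11447045  0.098     ] [0.5244905  0.33326883 0.068     ]
[ 0.56434132 -0.10095615  0.208     ] [0.50466275 0.30233831 0.178     ]
```

{"name": "send_rows", "arguments": {
  "deltas": [
    {"tx":0.15,"ty":-0.1,"tz":0,"az":-0.2,"claw":85},
    {"tx":0.32,"ty":-0.2,"tz":0,"az":-0.4,"claw":85},
    {"tx":0.48,"ty":-0.31,"tz":0,"az":-0.6,"claw":85},
    {"tx":0.65,"ty":-0.41,"tz":0,"az":-0.8,"claw":85},
    {"tx":0.82,"ty":-0.52,"tz":0,"az":-0.9,"claw":85},
    {"tx":0.98,"ty":-0.63,"tz":0,"az":-1,"claw":85},
    {"tx":1,"ty":-0.64,"tz":0,"az":-1,"claw":85}
  ]
}}

```text
$.deltas[0]: bad value
```

```bash
python3 d.py 0.592 -0.117 0.21
```

```text
clk 0.6 p [ 0.3013 -0.604   0.2313] w 0.08526425615468601 F [ 0.39 -0.17  0.23] j [-1.15  0.12  1.44  0.    1.58 -0.04]
shift [ 2.388 -1.53   0.107] turn [-0.    -0.    -2.216]
```

{"name": "send_rows", "arguments": {
  "deltas": [
    {"tx":0.15,"ty":-0.1,"tz":0,"ax":0,"ay":0,"az":-0.2,"claw":85},
    {"tx":0.32,"ty":-0.2,"tz":0,"ax":0,"ay":0,"az":-0.4,"claw":85},
    {"tx":0.48,"ty":-0.31,"tz":0,"ax":0,"ay":0,"az":-0.6,"claw":85},
    {"tx":0.65,"ty":-0.41,"tz":0,"ax":0,"ay":0,"az":-0.8,"claw":85},
    {"tx":0.82,"ty":-0.52,"tz":0,"ax":0,"ay":0,"az":-0.9,"claw":85},
    {"tx":0.98,"ty":-0.63,"tz":0,"ax":0,"ay":0,"az":-1,"claw":85},
    {"tx":1,"ty":-0.64,"tz":0,"ax":0,"ay":0,"az":-1,"claw":85}
  ]
}}

```text
clock: 1.18
tcp_pos: [0.4254, -0.3959, 0.2318]
eef_rot: [0.0, 0.885, 0.466, 0.001]
ft_force: [0.0, -0.6, -0.0]
width: 0.0848
```

```bash
python3 d.py 0.592 -0.117 0.21
```

```text
clk 1.1833 p [ 0.4254 -0.3959  0.2318] w 0.08475928372467274 F [ 0.05 -0.59 -0.05] j [-0.79 -0.09  1.65  0.    1.58 -0.19]
shift [ 1.621 -0.102  0.111] turn [ 0.002 -0.002 -1.203]
```

{"name": "send_rows", "arguments": {
  "deltas": [
    {"tx":0.18,"ty":-0.01,"tz":0.01,"ax":0,"ay":0,"az":-0.2,"claw":85},
    {"tx":0.36,"ty":-0.02,"tz":0.02,"ax":0,"ay":0,"az":-0.4,"claw":85},
    {"tx":0.54,"ty":-0.03,"tz":0.03,"ax":0,"ay":0,"az":-0.6,"claw":85},
    {"tx":0.72,"ty":-0.04,"tz":0.05,"ax":0,"ay":0,"az":-0.8,"claw":85},
    {"tx":0.9,"ty":-0.06,"tz":0.07,"ax":0,"ay":0,"az":-0.9,"claw":85},
    {"tx":1,"ty":-0.06,"tz":0.08,"ax":0,"ay":0,"az":-1,"claw":85},
    {"tx":1,"ty":-0.06,"tz":0.08,"ax":0,"ay":0,"az":-1,"claw":85}
  ]
}}

```text
clock: 1.77
tcp_pos: [0.529, -0.2262, 0.2148]
eef_rot: [-0.0, 0.742, 0.67, 0.0]
ft_force: [0.0, -0.7, 1.7]
width: 0.0849
```

```bash
python3 d.py 0.592 -0.117 0.21
```

```text
clk 1.7667 p [ 0.529  -0.2262  0.2148] w 0.08489728855947637 F [ 0.04 -0.67  1.71] j [-0.45 -0.1   1.68  0.    1.56 -0.35]
shift [0.575 0.258 0.025] turn [-0.    -0.002 -0.204]
```

{"name": "send_rows", "arguments": {
  "deltas": [
    {"tx":0.18,"ty":0.08,"tz":0.02,"ax":0,"ay":0,"az":-0.1,"claw":85},
    {"tx":0.36,"ty":0.16,"tz":0.02,"ax":0,"ay":0,"az":-0.2,"claw":85},
    {"tx":0.54,"ty":0.24,"tz":0.02,"ax":0,"ay":0,"az":-0.2,"claw":85},
    {"tx":0.57,"ty":0.26,"tz":0.02,"ax":0,"ay":0,"az":-0.2,"claw":85},
    {"tx":0.57,"ty":0.26,"tz":0.02,"ax":0,"ay":0,"az":-0.2,"claw":85},
    {"tx":0.57,"ty":0.26,"tz":0.02,"ax":0,"ay":0,"az":-0.2,"claw":85}
  ]
}}

```text
clock: 2.27
tcp_pos: [0.5914, -0.1218, 0.2113]
eef_rot: [-0.0, 0.71, 0.704, -0.0]
ft_force: [-0.5, 0.0, -0.1]
width: 0.0847
```

```bash
cat > e.py <<'E'
from h import *
cal=arm.calibration('wrist'); im=arm.capture('wrist'); np.save('w',im)
print(np.round(cal['mtx'],1).tolist(),np.round(cal['eye'],4))
v=cv2.resize(im,(768,576))
for l in ['cap_center','tray']:
    for d in arm.regions_of('wrist',l):
        m=d['mask'].astype(np.uint8); cs,_=cv2.findContours(m,cv2.RETR_EXTERNAL,cv2.CHAIN_APPROX_NONE)
        c=max(cs,key=cv2.contourArea)
        print(l,np.round(d['position'],1),round(d['confidence'],2),m.sum(),cv2.boundingRect(c),atz(cal,d['position'],.085,True).round(4))
save('w1',v)
print(proj(cal,[.592,-.115,.11],True))
E
python3 d.py 0.592 -0.117 0.21; python3 e.py
```

```text
clk 2.2667 p [ 0.5914 -0.1218  0.2113] w 0.08465564424209383 F [-0.46  0.02 -0.09] j [-0.25 -0.03  1.63 -0.    1.55 -0.24]
shift [0.024 0.003 0.006] turn [-0.001  0.001 -0.016]
[[297.3, 0.0, 256.5], [0.0, 297.3, 191.3], [0.0, 0.0, 1.0]] [ 0.5911 -0.0485  0.3539]
cap_center [66.2 29.9] 0.93 1882 (40, 7, 52, 46) [0.3956 0.0469 0.085 ]
cap_center [ 79.7 151.5] 0.86 963 (59, 135, 37, 34) [ 0.408 -0.084  0.085]
cap_center [ 68.7 206.9] 0.73 1419 (47, 187, 45, 42) [ 0.3809 -0.1449  0.085 ]
cap_center [259.2 178. ] 0.66 1737 (238, 153, 45, 49) [ 0.593  -0.1156  0.085 ]
cap_center [ 90.7 279.8] 0.64 216 (79, 273, 23, 16) [ 0.3874 -0.2393  0.085 ]
tray [239.8 203.1] 0.69 31166 (119, 132, 252, 169) [ 0.5743 -0.1401  0.085 ]
[258.24513039 184.45495112]
```

View pics/w1.png

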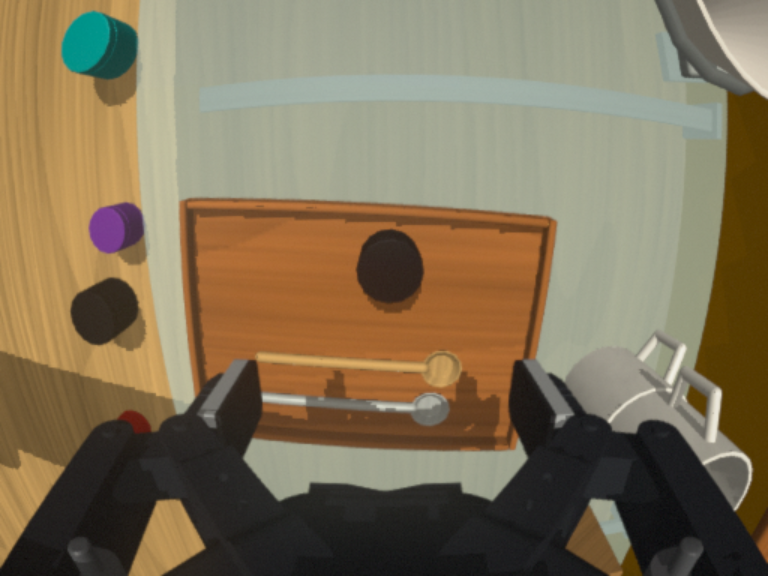

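```bash
python3 d.py 0.5935 -0.1155 0.074
```

```text
clk 2.4167 p [ 0.591  -0.1227  0.2114] w 0.08566134248977444 F [ 0.39  0.59 -0.36] j [-0.25 -0.03  1.63 -0.    1.55 -0.24]
shift [0.036 0.012 0.687] turn [ 0.     0.001 -0.019]
```

{"name": "send_rows", "arguments": {
  "deltas": [
    {"tx":0.036,"ty":0.012,"tz":0.15,"ax":0,"ay":0,"az":-0.02,"claw":85},
    {"tx":0.036,"ty":0.012,"tz":0.3,"ax":0,"ay":0,"az":-0.02,"claw":85},
    {"tx":0.036,"ty":0.012,"tz":0.45,"ax":0,"ay":0,"az":-0.02,"claw":85},
    {"tx":0.036,"ty":0.012,"tz":0.55,"ax":0,"ay":0,"az":-0.02,"claw":85},
    {"tx":0.036,"ty":0.012,"tz":0.63,"ax":0,"ay":0,"az":-0.02,"claw":85},
    {"tx":0.036,"ty":0.012,"tz":0.687,"ax":0,"ay":0,"az":-0.02,"claw":85},
    {"tx":0.036,"ty":0.012,"tz":0.687,"ax":0,"ay":0,"az":-0.02,"claw":85},
    {"tx":0.036,"ty":0.012,"tz":0.687,"ax":0,"ay":0,"az":-0.02,"claw":85}
  ]
}}

```text
clock: 3.08
tcp_pos: [0.5939, -0.1149, 0.0743]
eef_rot: [-0.0, 0.707, 0.708, -0.0]
ft_force: [0.4, -0.2, 0.2]
width: 0.0851
```

```bash
python3 d.py 0.5935 -0.1155 0.074;sed -i 's/w1/w2/; s/.resize(im,(768,576))/.resize(im[100:330,110:402],(762,600))/' e.py;python3 e.py
```

```text
clk 3.0833 p [ 0.5939 -0.1149  0.0743] w 0.08508318080167128 F [ 0.36 -0.17  0.22] j [-0.23  0.05  1.77 -0.    1.32 -0.23]
shift [-0.003 -0.002  0.001] turn [-0.     0.     0.002]
[[297.3, 0.0, 256.5], [0.0, 297.3, 191.3], [0.0, 0.0, 1.0]] [ 0.5929 -0.0415  0.217 ]
cap_center [256.9 258.5] 0.71 6737 (214, 206, 87, 101) [ 0.5931 -0.1162  0.085 ]
cap_center [  8.5 254.6] 0.68 1261 (0, 224, 28, 63) [ 0.4232 -0.1261  0.085 ]
cap_center [  6.6 187.9] 0.64 363 (0, 162, 12, 46) [ 0.4398 -0.0787  0.085 ]
tray [207.7 227.1] 0.89 43772 (25, 164, 425, 169) [ 0.5691 -0.099   0.085 ]
[254.38026349 284.29368835]
```

View pics/w2.png

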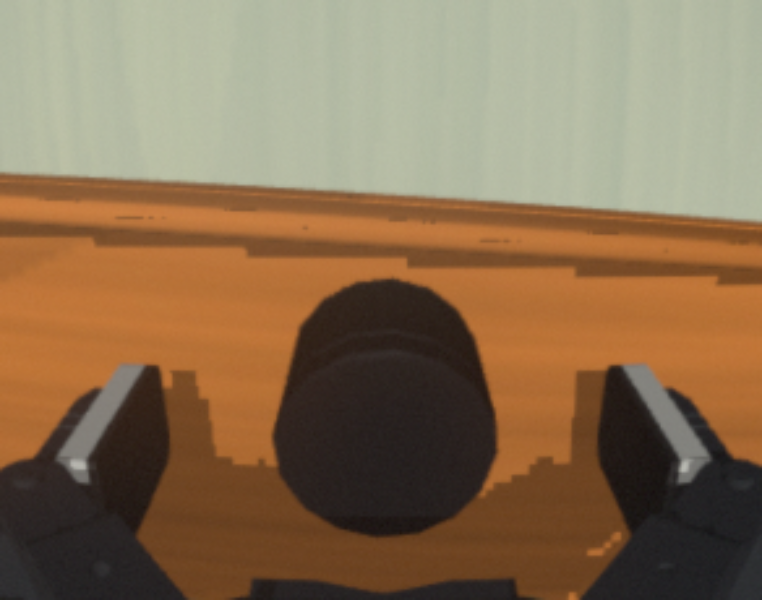

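```bash
python3 - <<'E'
from h import *
from scipy.optimize import least_squares
cal=arm.calibration('wrist'); s=2.609
th=np.linspace(0,2*np.pi,60)
def res(p):
    x,y,z=p; c=np.array([proj(cal,[x+.02*np.cos(t),y+.02*np.sin(t),z],True) for t in th]); b=np.array([proj(cal,[x+.02*np.cos(t),y+.02*np.sin(t),z-.036],True) for t in th])
    return [c[:,0].min()-(110+274/s),c[:,0].max()-(110+497/s),c[:,1].min()-(100+350/s),c[:,1].max()-(100+535/s),b[:,1].min()-(100+279/s)]
r=least_squares(res,[.593,-.115,.104],x_scale=.01); print(r.x.round(4),r.fun.round(1))
E
```

```text
[ 0.5942 -0.1164  0.0987] [ 0.3 -0.3 -0.1  0.3 -0.2]
```

{"name": "send_rows", "arguments": {
  "deltas": [
    {"tx":-0.007,"ty":0,"tz":0.02,"ax":0,"ay":0,"az":0,"claw":85},
    {"tx":-0.007,"ty":0,"tz":0.02,"ax":0,"ay":0,"az":0,"claw":50},
    {"tx":-0.007,"ty":0,"tz":0.02,"ax":0,"ay":0,"az":0,"claw":36},
    {"tx":-0.007,"ty":0,"tz":0.02,"ax":0,"ay":0,"az":0,"claw":36},
    {"tx":-0.007,"ty":0,"tz":0.02,"ax":0,"ay":0,"az":0,"claw":30},
    {"tx":-0.007,"ty":0,"tz":0.02,"ax":0,"ay":0,"az":0,"claw":30},
    {"tx":-0.007,"ty":0,"tz":0.02,"ax":0,"ay":0,"az":0,"claw":30},
    {"tx":-0.007,"ty":0,"tz":0.02,"ax":0,"ay":0,"az":0,"claw":30}
  ],
  "newtons": 70
}}

```text
clock: 3.9
tcp_pos: [0.5943, -0.1157, 0.0704]
eef_rot: [0.0, 0.706, 0.708, 0.0]
ft_force: [-0.4, 0.1, 6.1]
width: 0.0383
```

```bash
python3 d.py 0.507 0.303 0.25
```

```text
clk 3.9 p [ 0.5943 -0.1157  0.0704] w 0.038265875970915506 F [-0.4   0.12  6.06] j [-0.23  0.06  1.77 -0.    1.31 -0.24]
shift [ 2.094 -0.431 -0.899] turn [0.001 0.    0.004]
```

{"name": "send_rows", "arguments": {
  "deltas": [
    {"tx":0,"ty":0,"tz":-0.1,"ax":0,"ay":0,"az":0,"claw":30},
    {"tx":0,"ty":0,"tz":-0.25,"ax":0,"ay":0,"az":0,"claw":30},
    {"tx":0,"ty":0,"tz":-0.4,"ax":0,"ay":0,"az":0,"claw":30},
    {"tx":0,"ty":0,"tz":-0.6,"ax":0,"ay":0,"az":0,"claw":30},
    {"tx":0,"ty":0,"tz":-0.8,"ax":0,"ay":0,"az":0,"claw":30},
    {"tx":0.1,"ty":0,"tz":-0.95,"ax":0,"ay":0,"az":0,"claw":30},
    {"tx":0.2,"ty":-0.04,"tz":-0.98,"ax":0,"ay":0,"az":0,"claw":30},
    {"tx":0.2,"ty":-0.04,"tz":-0.98,"ax":0,"ay":0,"az":0,"claw":30}
  ]
}}

```text
clock: 4.57
tcp_pos: [0.5859, -0.0735, 0.2692]
eef_rot: [0.001, 0.706, 0.708, 0.001]
ft_force: [0.6, 0.8, -1.2]
width: 0.0388
```

```bash
python3 d.py 0.507 0.303 0.26; cat > g.py <<'E'
from h import *
from scipy.optimize import least_squares
import sys
cal=arm.calibration('wrist'); im=arm.capture('wrist'); np.save('w',im)
st=arm.state()
for d in arm.regions_of('wrist','cap_center')[:2]: print(np.round(d['position'],1),round(d['confidence'],2),d['mask'].sum())
save(sys.argv[1],cv2.resize(im[100:384,110:402],(617,600)))
E
python3 g.py w3
```

```text
clk 4.5667 p [ 0.5859 -0.0735  0.2692] w 0.03881735171398319 F [ 0.65  0.85 -1.19] j [-0.17 -0.08  1.58  0.    1.64 -0.17]
shift [ 1.884 -0.388  0.044] turn [ 0.008 -0.     0.007]
[260.1 260.7] 0.92 7045
[104.7 177.3] 0.86 753
```

View pics/w3.png

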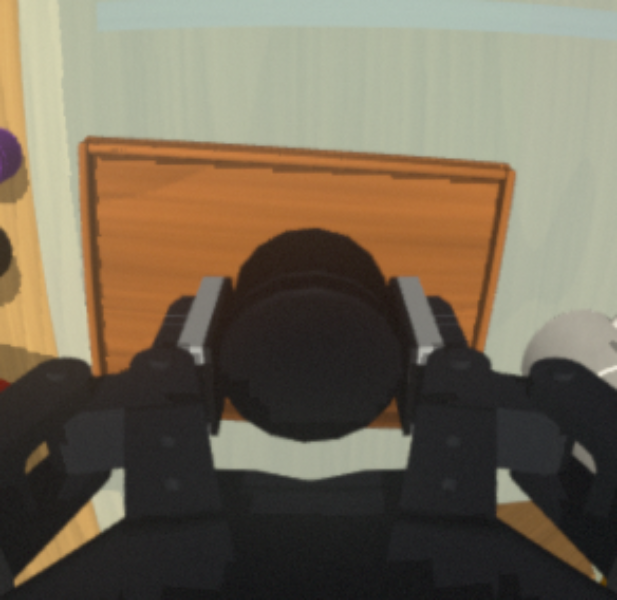

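```bash
cat > k.py <<'E'
from h import *
from scipy.optimize import least_squares
cal=arm.calibration('wrist'); s=2.113; st=arm.state(); M=q2R(st['eef_rot']); T=np.array(st['tcp_pos'])
th=np.linspace(0,2*np.pi,60)
def res(p):
    P=lambda dz:np.array([proj(cal,T+M@np.array([p[0]+.02*np.cos(t),p[1]+.02*np.sin(t),p[2]+dz]),True) for t in th])
    c=P(0);b=P(.036)
    return [c[:,0].min()-(110+218/s),c[:,0].max()-(110+403/s),c[:,1].max()-(100+440/s),b[:,1].min()-(100+228/s)]
r=least_squares(res,[0,0,-.03],x_scale=.01); print('tool-frame top centre',r.x.round(4),r.fun.round(1))
E
python3 k.py
```

```text
tool-frame top centre [-0.0011 -0.0008 -0.0267] [ 0.3 -0.3  0.3 -0.3]
```

{"name": "send_rows", "arguments": {
  "deltas": [
    {"tx":0.18,"ty":-0.04,"tz":0,"ax":0,"ay":0,"az":0,"claw":30},
    {"tx":0.37,"ty":-0.08,"tz":0,"ax":0,"ay":0,"az":0,"claw":30},
    {"tx":0.56,"ty":-0.12,"tz":0,"ax":0,"ay":0,"az":0,"claw":30},
    {"tx":0.75,"ty":-0.16,"tz":0,"ax":0,"ay":0,"az":0,"claw":30},
    {"tx":0.94,"ty":-0.2,"tz":0,"ax":0,"ay":0,"az":0,"claw":30},
    {"tx":1,"ty":-0.21,"tz":0,"ax":0,"ay":0,"az":0,"claw":30}
  ]
}}

```text
clock: 5.17
tcp_pos: [0.5424, 0.1274, 0.2647]
eef_rot: [-0.001, 0.706, 0.708, -0.0]
ft_force: [0.5, 0.2, -0.0]
width: 0.0389
```

```bash
python3 d.py 0.507 0.24 0.26
```

```text
clk 5.1667 p [0.5424 0.1274 0.2647] w 0.038855146842262094 F [ 0.49  0.25 -0.01] j [ 0.18 -0.15  1.65  0.    1.64  0.18]
shift [ 0.564 -0.175  0.024] turn [-0.004 -0.001  0.008]
```

{"name": "send_rows", "arguments": {
  "deltas": [
    {"tx":0.19,"ty":-0.06,"tz":0.01,"ax":0,"ay":0,"az":0,"claw":30},
    {"tx":0.38,"ty":-0.12,"tz":0.02,"ax":0,"ay":0,"az":0,"claw":30},
    {"tx":0.52,"ty":-0.17,"tz":0.02,"ax":0,"ay":0,"az":0,"claw":30},
    {"tx":0.52,"ty":-0.17,"tz":0.02,"ax":0,"ay":0,"az":0,"claw":30},
    {"tx":0.52,"ty":-0.17,"tz":0.02,"ax":0,"ay":0,"az":0,"claw":30},
    {"tx":0.52,"ty":-0.17,"tz":0.02,"ax":0,"ay":0,"az":0,"claw":30},
    {"tx":0.52,"ty":-0.17,"tz":0.02,"ax":0,"ay":0,"az":0,"claw":30}
  ]
}}

```text
clock: 5.75
tcp_pos: [0.5098, 0.227, 0.2614]
eef_rot: [-0.0, 0.707, 0.707, -0.0]
ft_force: [-0.2, 0.6, 0.0]
width: 0.0383
```

```bash
python3 d.py 0.507 0.303 0.21; cat > m.py <<'E'
from h import *
cal=arm.calibration('wrist'); im=arm.capture('wrist'); np.save('w',im)
print(cal['eye'])
for l,z in [('canister_center',.167),('collar',.170)]:
  for d in arm.regions_of('wrist',l):
    m=d['mask'].astype(np.uint8); c=max(cv2.findContours(m,0,1)[0],key=cv2.contourArea)
    print(l,np.round(d['position'],1),round(d['confidence'],2),m.sum(),cv2.boundingRect(c),atz(cal,d['position'],z,True).round(4))
for z in(.165,.17,.175): print(z,proj(cal,[.507,.303,z],True))
save('w4',cv2.resize(im[60:350,106:406],(780,754))[:600])
E
python3 m.py
```

```text
clk 5.75 p [0.5098 0.227  0.2614] w 0.038280718445945876 F [-0.24  0.63  0.02] j [ 0.37 -0.15  1.65 -0.    1.64  0.37]
shift [ 0.38  -0.014  0.257] turn [-0.001  0.001  0.001]
[0.50893529 0.30041933 0.40409427]
canister_center [252.   95.8] 0.75 10519 (194, 40, 118, 114) [0.5053 0.308  0.167 ]
collar [251.1 113.2] 0.62 1927 (221, 66, 62, 61) [0.5046 0.2942 0.17  ]
0.165 [254.18894539 102.03173154]
0.17 [254.13672499 101.9632761 ]
0.175 [254.0822231  101.89183501]
```

View pics/w4.png

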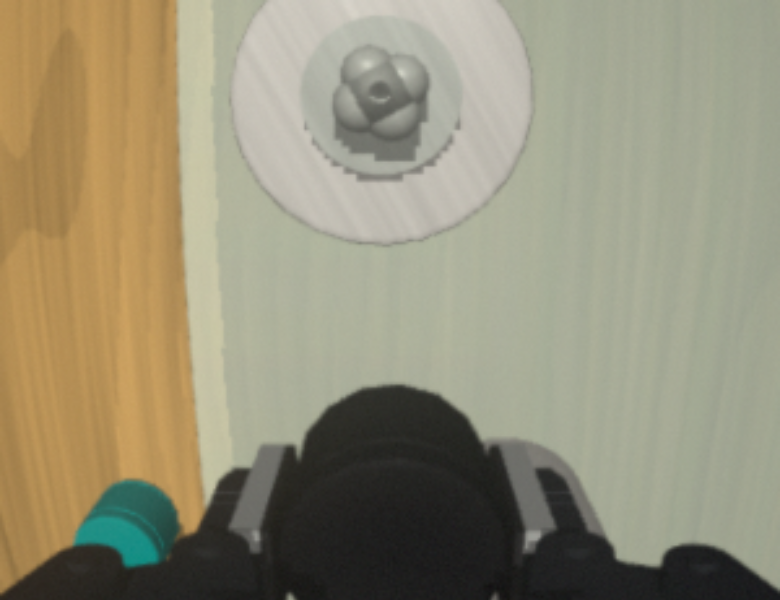

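```bash
python3 - <<'E'
from h import *
cal=arm.calibration('wrist')
print(atz(cal,(252.9,96.3),.170,True),atz(cal,(251.8,95),.194,True),atz(cal,(106+382/2.6,60+94/2.6),.167,True))
E
python3 d.py .507 .307 .212
```

```text
[0.50601127 0.30771458 0.17      ] [0.50553108 0.30790681 0.194     ] [0.50599393 0.30792285 0.167     ]
clk 5.9 p [0.5098 0.2272 0.2618] w 0.03823257033311551 F [-0.32 -0.36  0.58] j [ 0.37 -0.15  1.65 -0.    1.64  0.37]
shift [ 0.399 -0.014  0.249] turn [-0.     0.     0.001]
```

{"name": "send_rows", "arguments": {
  "deltas": [
    {"tx":0.15,"ty":-0.016,"tz":0.02,"ax":0,"ay":0,"az":0,"claw":30},
    {"tx":0.3,"ty":-0.016,"tz":0.04,"ax":0,"ay":0,"az":0,"claw":30},
    {"tx":0.4,"ty":-0.016,"tz":0.1,"ax":0,"ay":0,"az":0,"claw":30},
    {"tx":0.407,"ty":-0.016,"tz":0.2,"ax":0,"ay":0,"az":0,"claw":30},
    {"tx":0.407,"ty":-0.016,"tz":0.244,"ax":0,"ay":0,"az":0,"claw":30},
    {"tx":0.407,"ty":-0.016,"tz":0.244,"ax":0,"ay":0,"az":0,"claw":30},
    {"tx":0.407,"ty":-0.016,"tz":0.244,"ax":0,"ay":0,"az":0,"claw":30}
  ]
}}

```text
clock: 6.48
tcp_pos: [0.5061, 0.3088, 0.2133]
eef_rot: [0.0, 0.707, 0.708, -0.0]
ft_force: [0.8, -0.1, 0.5]
width: 0.0388
```

```bash
python3 d.py .5066 .3087 .213; python3 - <<'E'
from h import *
cal=arm.calibration('wrist'); im=arm.capture('wrist'); np.save('w',im)
s=arm.capture('scene')
a=cv2.resize(im[150:350,156:356],(400,400),interpolation=cv2.INTER_CUBIC); b=cv2.resize(s[60:160,260:360],(400,400),interpolation=cv2.INTER_CUBIC)
save('w5',np.hstack([a,b]))
E
```

```text
clk 6.4833 p [0.5061 0.3088 0.2133] w 0.03878293408139343 F [ 0.82 -0.11  0.54] j [ 0.5  -0.06  1.65 -0.    1.55  0.5 ]
shift [-0.     0.002  0.001] turn [-0.001  0.001  0.002]
```

View pics/w5.png

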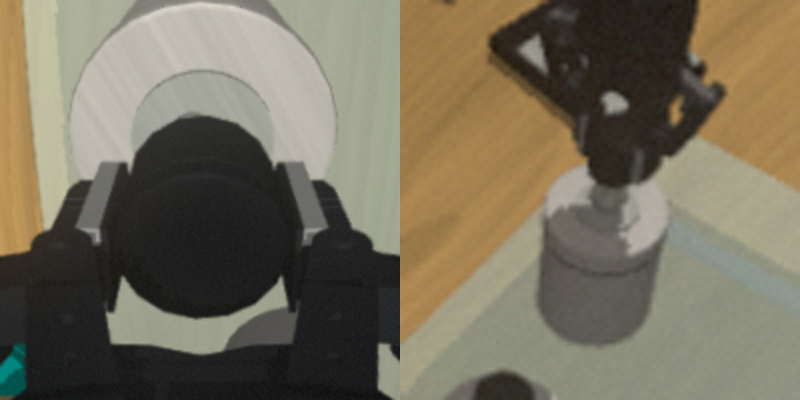

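The knob and stud line up in both views: the collar is centred at column 202.5 and the knob at about 203. Now I'll descend.

{"name": "send_rows", "arguments": {
  "deltas": [
    {"tx":0,"ty":0,"tz":0.02,"ax":0,"ay":0,"az":0,"claw":30},
    {"tx":0,"ty":0,"tz":0.04,"ax":0,"ay":0,"az":0,"claw":30},
    {"tx":0,"ty":0,"tz":0.055,"ax":0,"ay":0,"az":0,"claw":30},
    {"tx":0,"ty":0,"tz":0.065,"ax":0,"ay":0,"az":0,"claw":30},
    {"tx":0,"ty":0,"tz":0.075,"ax":0,"ay":0,"az":0,"claw":30},
    {"tx":0,"ty":0,"tz":0.075,"ax":0,"ay":0,"az":0,"claw":30}
  ],
  "newtons": 100
}}

```text
clock: 7.08
tcp_pos: [0.5058, 0.3095, 0.1976]
eef_rot: [-0.0, 0.706, 0.708, -0.0]
ft_force: [0.1, -0.2, -0.5]
width: 0.0379
```

{"name": "send_rows", "arguments": {
  "deltas": [
    {"tx":0,"ty":0,"tz":0.01,"ax":0,"ay":0,"az":0,"claw":30},
    {"tx":0,"ty":0,"tz":0.02,"ax":0,"ay":0,"az":0,"claw":30},
    {"tx":0,"ty":0,"tz":0.025,"ax":0,"ay":0,"az":0,"claw":30},
    {"tx":0,"ty":0,"tz":0.03,"ax":0,"ay":0,"az":0,"claw":30},
    {"tx":0,"ty":0,"tz":0.03,"ax":0,"ay":0,"az":0,"claw":30}
  ]
}}

```text
clock: 7.5
tcp_pos: [0.5067, 0.3093, 0.1942]
eef_rot: [0.001, 0.707, 0.708, 0.001]
ft_force: [-0.4, -6.8, 15.2]
width: 0.0381
```

{"name": "send_rows", "arguments": {
  "deltas": [
    {"tx":-0.005,"ty":0,"tz":-0.005,"ax":0,"ay":0,"az":0,"claw":30},
    {"tx":-0.005,"ty":0,"tz":0,"ax":0,"ay":0,"az":0,"claw":30},
    {"tx":-0.005,"ty":0,"tz":0.005,"ax":0,"ay":0,"az":0,"claw":30}
  ]
}}

```text
clock: 7.75
tcp_pos: [0.5067, 0.3082, 0.193]
eef_rot: [0.001, 0.707, 0.708, 0.001]
ft_force: [-2.2, -7.4, 13.9]
width: 0.0382
```

{"name": "send_rows", "arguments": {
  "deltas": [
    {"tx":-0.008,"ty":-0.002,"tz":0,"ax":0,"ay":0,"az":0,"claw":30},
    {"tx":-0.008,"ty":-0.002,"tz":0,"ax":0,"ay":0,"az":0,"claw":30},
    {"tx":-0.008,"ty":-0.002,"tz":0.005,"ax":0,"ay":0,"az":0,"claw":30}
  ]
}}

```text
clock: 8.0
tcp_pos: [0.5064, 0.3069, 0.1922]
eef_rot: [0.001, 0.707, 0.708, 0.001]
ft_force: [0.4, -3.5, 17.3]
width: 0.0377
```

{"name": "send_rows", "arguments": {
  "deltas": [
    {"tx":-0.004,"ty":0,"tz":0.005,"ax":0,"ay":0,"az":0,"claw":30},
    {"tx":-0.005,"ty":0,"tz":0.01,"ax":0,"ay":0,"az":0,"claw":30},
    {"tx":-0.005,"ty":0,"tz":0.015,"ax":0,"ay":0,"az":0,"claw":30},
    {"tx":-0.005,"ty":0,"tz":0.02,"ax":0,"ay":0,"az":0,"claw":30}
  ]
}}

```text
clock: 8.33
tcp_pos: [0.5062, 0.3061, 0.1875]
eef_rot: [0.001, 0.706, 0.708, 0.001]
ft_force: [2.6, -0.7, 4.1]
width: 0.0382
```

{"name": "send_rows", "arguments": {
  "deltas": [
    {"tx":0,"ty":0,"tz":0.01,"ax":0,"ay":0,"az":0,"claw":30},
    {"tx":0,"ty":0,"tz":0.02,"ax":0,"ay":0,"az":0,"claw":30},
    {"tx":0,"ty":0,"tz":0.03,"ax":0,"ay":0,"az":0,"claw":30},
    {"tx":0,"ty":0,"tz":0.035,"ax":0,"ay":0,"az":0,"claw":30},
    {"tx":0,"ty":0,"tz":0.04,"ax":0,"ay":0,"az":0,"claw":30},
    {"tx":0,"ty":0,"tz":0.04,"ax":0,"ay":0,"az":0,"claw":30}
  ]
}}

```text
clock: 8.83
tcp_pos: [0.5054, 0.306, 0.1778]
eef_rot: [-0.0, 0.706, 0.708, -0.0]
ft_force: [0.0, -0.5, -1.7]
width: 0.0379
```

{"name": "send_rows", "arguments": {
  "deltas": [
    {"tx":0,"ty":0,"tz":0.005,"ax":0,"ay":0,"az":0,"claw":30},
    {"tx":0,"ty":0,"tz":0.01,"ax":0,"ay":0,"az":0,"claw":30},
    {"tx":0,"ty":0,"tz":0.01,"ax":0,"ay":0,"az":0,"claw":30},
    {"tx":0,"ty":0,"tz":0.01,"ax":0,"ay":0,"az":0,"claw":30}
  ]
}}

```text
clock: 9.17
tcp_pos: [0.5057, 0.3061, 0.1776]
eef_rot: [0.0, 0.706, 0.708, 0.001]
ft_force: [-3.6, -2.3, 10.8]
width: 0.0378
```

{"name": "send_rows", "arguments": {
  "deltas": [
    {"tx":0,"ty":0,"tz":0.005,"ax":0,"ay":0,"az":0,"claw":30},
    {"tx":0,"ty":0,"tz":0.01,"ax":0,"ay":0,"az":0,"claw":30},
    {"tx":0,"ty":0,"tz":0.01,"ax":0,"ay":0,"az":0,"claw":30},
    {"tx":0,"ty":0,"tz":0.01,"ax":0,"ay":0,"az":0,"claw":30},
    {"tx":0,"ty":0,"tz":0.01,"ax":0,"ay":0,"az":0,"claw":30},
    {"tx":0,"ty":0,"tz":0.01,"ax":0,"ay":0,"az":0,"claw":30}
  ]
}}

```text
clock: 9.67
tcp_pos: [0.5059, 0.3063, 0.1775]
eef_rot: [0.0, 0.706, 0.708, 0.001]
ft_force: [-8.7, -5.5, 26.0]
width: 0.0381
```

```bash
python3 - <<'E'
from h import *
im=arm.capture('wrist'); s=arm.capture('scene')
a=cv2.resize(im[150:350,156:356],(400,400),interpolation=cv2.INTER_CUBIC); b=cv2.resize(s[60:160,260:360],(400,400),interpolation=cv2.INTER_CUBIC)
save('w6',np.hstack([a,b])); st=arm.state(); print(st['tcp_pos'],st['ft_force'],st['clock'])
E
```

```text
[0.5059053  0.30626654 0.17749123] [-9.55070434 -5.11925201 26.42123848] 9.7667
```

View pics/w6.png

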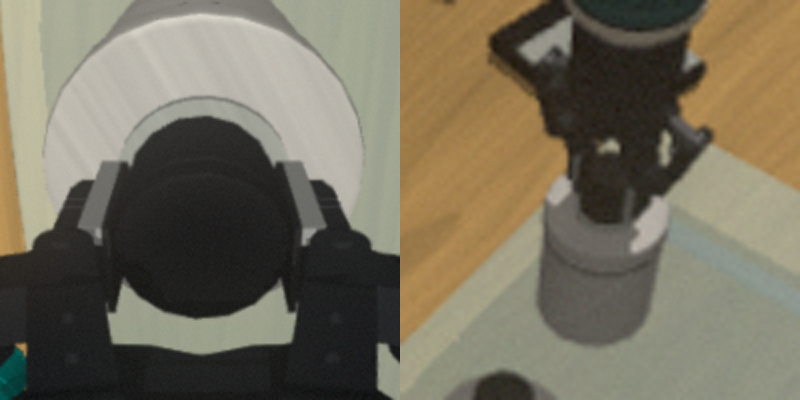

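```bash
python3 - <<'E'
from h import *
c=arm.calibration('wrist')
for px in [(256.5,198),(256.5,208)]:
    print([atz(c,px,z,True).round(4)[1] for z in (.167,.170,.174,.178)])
print(atz(c,(156+122/2,230),.17,True)[0],atz(c,(156+286/2,230),.17,True)[0])
st=arm.state();print(st['tcp_pos'],st['ft_force'],st['moment'])
E
```

```text
[np.float64(0.3303), np.float64(0.3312), np.float64(0.3325), np.float64(0.3338)]
[np.float64(0.3245), np.float64(0.3256), np.float64(0.327), np.float64(0.3285)]
0.48303338828100645 0.5285734220377862
[0.5059053  0.30626654 0.17749123] [-9.55070434 -5.11925201 26.42123848] [-0.83333557  1.82543181  0.01288374]
```

{"name": "send_rows", "arguments": {
  "deltas": [
    {"tx":-0.002,"ty":-0.004,"tz":0,"ax":0,"ay":0,"az":0,"claw":30},
    {"tx":-0.002,"ty":-0.004,"tz":0,"ax":0,"ay":0,"az":0,"claw":30},
    {"tx":-0.002,"ty":-0.004,"tz":0,"ax":0,"ay":0,"az":0,"claw":30},
    {"tx":-0.002,"ty":-0.004,"tz":0,"ax":0,"ay":0,"az":0,"claw":30},
    {"tx":-0.002,"ty":-0.004,"tz":0,"ax":0,"ay":0,"az":0,"claw":30},
    {"tx":-0.002,"ty":-0.004,"tz":0,"ax":0,"ay":0,"az":0,"claw":30}
  ]
}}

```text
clock: 10.27
tcp_pos: [0.5057, 0.3062, 0.1775]
eef_rot: [0.001, 0.706, 0.708, 0.002]
ft_force: [-2.4, -1.6, 22.8]
width: 0.038
```

The push is steady at 22.8 N with little sideways load, so I'm handing in.

```bash
python3 - <<'E'
from h import *
arm.hand_in(); st=arm.state(); print(st['clock'],st['tcp_pos'],st['ft_force'],st['width'])
E
```

```text
the job is handed in; nothing more can be done
the job is handed in; nothing more can be done
```

The small black knob from the tray is on the bare stud, and I handed the job in with the arm still gripping it and pushing down. The hand-in gave no verdict, and state readings after it were refused, so I have no force reading for the final second.

- **Seating:** The lip met the balls with the TCP at about z = 0.1945 m. The force rose to about 17 N, then fell to about zero past the click, with a hard stop at 0.1775 m. That is the expected 17 mm of travel.
- **Sideways force:** The first press showed about 7 N sideways, so the knob was off centre in y. I moved it back about 2.5 mm before it snapped on.
- **Last checks before hand-in:** The push was a steady 22.8 N down with about 3 N sideways. The wrist picture showed the collar ring around the knob, with an estimated offset of about 1.6 mm against the 4 mm limit. The canister stood upright in its place.
- **Not checked:** I did not take a last picture of the mugs or measure the other canister again. The gripper passed above the other canister and clear of the mugs, and no force spike pointed to a collision.
- **Disagreement:** My early estimates of the shelf height ranged from 56 to 68 mm. The close-up fits and the contact heights settled on about 57 mm.

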